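# Recharge the horseshoe magnet on the magnetiser

## Robot

A 7-joint arm with a two-finger parallel gripper is mounted at the origin on the work surface. World frame = base frame: x ahead of the robot, y to its left, z up, the work surface at z = 0. Lengths are in m, angles in rad, forces in N, time in s.
With the tool pointing down it reaches from about 0.425 to 0.95 m from the base axis. Payload 4.7 kg.
Tool frame: the origin (TCP) lies at the very end of the fingers, on their centre line; the grasp point (between the pads) lies robot.grip_point_offset behind it (robot.grip_point_offset is the distance from the TCP to the grasp point, in m); z points along the fingers, y is the line along which they close (so a half turn about z gives the same grasp; the last joint's range is limited). The gripper opens to 87 mm and grips with 3 to 60 N. Pads are 19 mm wide; open, the fingers measure 117 mm over their backs; the gripper's body (75 mm by 190 mm) begins 51 mm behind the grasp point.
Start: joints at [1.188, 0.469, -0.049, 1.532, 0.024, 1.141, -0.082], TCP at [0.234, -0.633, 0.223] pointing down, gripper open.
Joint ranges: [-2.59, 2.59], [-0.33, 1.99], [-1.39, 1.29], [0.1, 2.45], [-1.04, 4.18], [0.21, 1.99], [-2.66, 2.66]. Speed limits (rad/s): [2.57, 2.57, 3.14, 3.14, 3.14, 3.14, 3.14].

## Interface

Orientations are given as a unit quaternion [x, y, z, w].
In Python, from station import robot, optics gives the robot as it stands.
- The arm moves only by the shell command python3 -m pendant 'ROWS' [OPENING] [FORCE]. ROWS is JSON, a list of rows, each an object of numbers: "x", "y", "z": the shift along the tool's x, y, z in cm; "ax", "ay", "az": the turn, a rotation vector about the tool's x, y, z in degrees. In form: [{"x": .., "y": .., "z": .., "ax": .., "ay": .., "az": ..}, ...]. A call has exactly 10 rows; each row shifts and turns the commanded pose from where the row before left it, along the tool's axes as they then stand; what a row does not reach is not made up. A row lasts 1/10 s, in which the tool goes at most 50 mm and 8.59 degrees, less where a joint would pass 70% of its speed; a pose out of reach is approached as far as the arm can. A call is refused whole if a number of a shift passes 5 or a number of a turn 8.59, either way. A call with a gripper value outside its range is refused whole. OPENING is the finger opening in cm, from 0 to 8.7, set as the call begins (- or left out, the last holds). The fingers move at their own pace and stop on an object; FORCE is the grip in N (left out, the last holds). Time passes only in rows, so rows that do not move let the fingers close, or fill a call up. It gives the time, the measured TCP pose, the force, the opening and the grip force at its end, in the units of the state.
- robot.read_state(): the state, without advancing time (a new reading comes with each control period).
- optics.camera(name): name is "scene" or "top" or "wrist"; returns a dict with "img" (420x560x3 uint8, red, green, blue), "K" (3x3 intrinsics, pixels), "rvec" (rotation vector, rad) and "tvec" (3), from world to camera coordinates, as OpenCV has them. Camera axes: x right, y down, z forward; pixel columns grow to the right and rows downward; lengths in m; the calibration is good to about 2 mm. A picture is of the moment at which its call begins. There is no depth.
- robot.sign_off(): hands the job in; it is judged then, once.
The state is a dict: "clock": time; "joints": joint angles; "qvel": joint speeds; "effort": joint torques, N m; "position": TCP position; "eef_rot": TCP orientation; "contact_force": force on the tool from outside, world axes, zero at the start; "ft_torque": the same for the moment, N m; "finger_gap": opening from 0.0 (shut) to 1.0 (fully open); "grasp_force": force on a finger pad.
Only numpy, scipy, OpenCV 4.12 (cv2) and the standard library are available. Lean on these libraries where they do the work, as an engineer would, in place of code of your own. Each camera call takes 0.05 s, during which the arm holds its last target. There are 200 camera calls.

## Task

The weak horseshoe magnet is already standing on the magnetiser's two poles: switch the magnetiser on by pressing down the end of its mains rocker nearest the magnet, then press the large round button fully in and keep it there for at least two seconds, let it come out, and switch off again by pressing the rocker's other end, finishing clear of everything. Press the large button only while the mains is on and leave the small round button, which demagnetises, alone. Only press, do not pick anything up: the magnet stays standing on its poles and the slug, compass rose and spinning top stay where they are.

Things in the scene. Friction and masses are not known exactly. Their poses are not given: they have to be found in the camera images.
- magnetiser: the magnetiser, a fixed grey sheet-steel box, 200 mm along its x, 230 mm along its y, its flat top 85 mm above the desk; origin at the centre of its underside. +x points to its back, where the two poles and the magnet are; the controls stand in one row along the front of its top, 58 mm in front of the centre (x = -58 mm), on a light plate: rocker at y = +72 mm, large button at y = 0, small button at y = -72 mm
- mains_rocker (a joint): tilt of the mains rocker in rad: 0 = off (near end down, as at the start), 0.40 = on (far end down). A black snap-action rocker, 30 mm along the box's x, 21 mm along y, with a V-shaped top, in a 38 x 28 mm bezel 3 mm high. About 3 N down on the raised end tips it; past 0.20 it snaps over by itself and stays. The face of the pressed end lies level about 7 mm above the box's top; the raised end's tip stands about 13 mm above it
- rocker_far_end (a point): point on the far face of the rocker (nearest the magnet), 12 mm from the rocker's middle; moves with it; pressing down here switches on
- rocker_near_end (a point): point on the near face of the rocker (farthest from the magnet), 12 mm from its middle; moves with it; pressing down here switches off
- large_button (a joint): how far the large button is pressed, in m: 0 = out, 0.007 = fully in. Round black push button, 32 mm across, top 15 mm above the box's top when out, in a 41 mm steel ring 5 mm high; springs back when let go; it starts to move at 1.5 N and is fully in at 4 N
- large_button_top (a point): centre of the large button's flat top; moves with it; pressed straight down
- small_button (a joint): how far the small (demagnetising) button is pressed, in m: 0 = out, 0.004 = fully in; springs back. Round, black, 16 mm across, top 8 mm above the box's top, in a 25 mm steel ring
- small_button_top (a point): centre of the small button's top
- magnet: loose red horseshoe magnet with bare steel ends, standing arch up on the two poles: 60 mm wide along its y, 16 mm thick along its x, 62 mm high, 260 g; origin between its two feet at their undersides, z up the arch. It reaches 162 mm above the desk
- pole_middle (a point): point midway between the two steel poles at the height of their tops (100 mm above the desk), 55 mm behind the box's centre; the poles are 26 mm square, 44 mm apart along the box's y
- slug: loose plain steel cylinder standing on the desk beside the magnetiser, 25 mm across, 50 mm high; origin at the centre of its underside
- compass_rose: loose white plastic disc with a raised star, 80 mm across, 5 mm thick (9 mm at its hub), flat on the desk beside the magnetiser; origin at the centre of its underside
- spinning_top: loose wooden spinning top with an iron spindle, 48 mm across, 61 mm high, standing with its point in a hole of the kit box's tray; origin at its point
- kit_box: fixed open pine box, 260 mm along its x, 190 mm along its y, 75 mm high, its lid propped open along its -y side and reaching about 260 mm above the desk; origin at the centre of its underside
There are look-alikes about, which are no part of the job. Several things have the shape of the magnet; the one meant has the colours described above.

How it is judged:
By the outcome, as a careful person would: the job done as asked, in the order asked, and still so for the second after the job is handed in, with the robot touching nothing.
It also fails if it takes over 45 s, if anything falls off the work surface, if the arm or the gripper's body presses on something with over 40 N, if the wrist force passes 120 N, or if a joint passes its speed limit or range.

## Working session

There is one attempt and no reset: what is moved stays moved. The work goes in short steps, Python scripts to look and compute and a shell command to move; the robot and the scene stay as the last step left them, time stands still between calls to the robot, and variables do not carry over. Pictures are saved under pics/ and viewed, at most 10 in all, crops included, and the job is handed in when it is done.

```bash
mkdir -p pics; cat > h.py <<'E'
import numpy as np,cv2
from station import robot,optics
def shot(n,f):
    c=optics.camera(n); cv2.imwrite('pics/'+f,c['img'][:,:,::-1]); np.savez('pics/'+f+'.npz',K=c['K'],r=c['rvec'],t=c['tvec']); return c
def ray(f,u,v,z):
    c=np.load('pics/'+f+'.npz'); R=cv2.Rodrigues(c['r'])[0]; o=-R.T@c['t'].ravel()
    d=R.T@np.linalg.inv(c['K'])@[u,v,1]; return o+d*(z-o[2])/d[2]
def proj(f,p):
    c=np.load('pics/'+f+'.npz'); return cv2.projectPoints(np.array(p,float).reshape(-1,1,3),c['r'],c['t'],c['K'],None)[0].reshape(-1,2)
E
python3 - <<'E'
from h import *
shot('top','top1.png');shot('scene','scene1.png')
print(robot.read_state())
E
```

```text
{'clock': 0.1, 'joints': array([ 1.18811764,  0.469338  , -0.04858777,  1.53355858,  0.02407348,
        1.14102739, -0.08231149]), 'qvel': array([-0.00011366, -0.00095904,  0.00121592, -0.00277359, -0.00063123,
        0.00011213,  0.00098402]), 'effort': array([ 3.41628856e-04, -5.09167635e+01, -8.13073944e-02, -2.36828703e+01,
       -6.15481474e-02,  3.44575290e-02,  5.76202160e-05]), 'position': array([ 0.23367804, -0.63268419,  0.22162645]), 'eef_rot': array([ 9.84395483e-01,  1.75968095e-01, -1.73820951e-04, -8.56041177e-04]), 'contact_force': array([ 0.03457029,  0.52305934, -1.16047615]), 'ft_torque': array([-0.01747218,  0.0068368 ,  0.05385269]), 'grasp_force': 0.0, 'finger_gap': 0.9990495989255521}
```

View pics/top1.png

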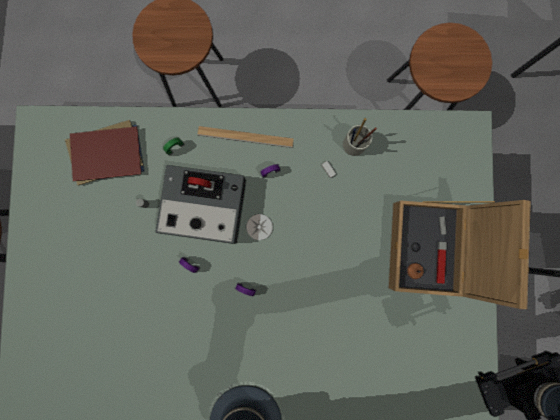

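View pics/scene1.png

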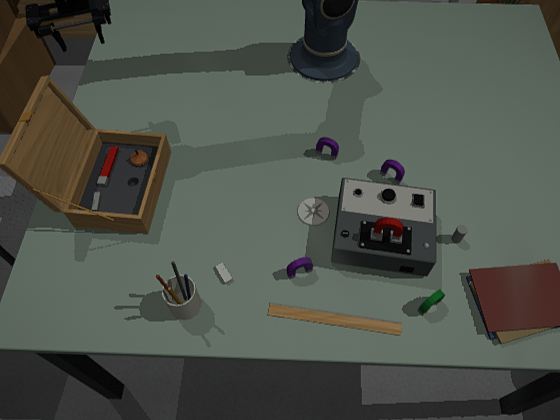

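The top view shows the magnetiser at about (200,204), with the rocker at (172,220), the large button at (196,223), the small button at (221,227) and the red magnet at (202,184). The scene view agrees.

```bash
python3 - <<'E'
from h import *
f='top1.png'
P={n:ray(f,*a) for n,a in dict(rock=(172,220,.094),large=(196,223,.1),small=(221,227,.093),mag=(202,182,.162)).items()}
for n,p in P.items(): print(n,p.round(4))
d=P['rock']-P['small'];print(np.linalg.norm(d[:2]),np.degrees(np.arctan2(d[1],d[0]))-90)
a=np.arctan2(d[1],d[0])-np.pi/2
s=robot.read_state()
from scipy.spatial.transform import Rotation as R
M=R.from_quat(s['eef_rot']).as_matrix();print(M.round(3),np.degrees(np.arctan2(M[1,1],M[0,1])), np.degrees(np.arctan2(P['large'][1],P['large'][0])))
E
```

```text
rock [0.5893 0.2127 0.094 ]
large [0.5816 0.1428 0.1   ]
small [0.5717 0.0729 0.093 ]
mag [0.6891 0.1163 0.162 ]
0.14095936622245323 -7.177709003418229
[[ 0.938  0.346 -0.001]
 [ 0.346 -0.938  0.002]
 [-0.    -0.002 -1.   ]] -69.72999392884086 13.793143319854087
```

```bash
python3 -m pendant '[{"z":-2.5},{"z":-2.5},{"z":-2.5},{"z":-2.5},{"x":2,"y":-2},{"x":2.9,"y":-3},{"x":2.9,"y":-3},{"x":2.9,"y":-3},{"x":2.9,"y":-3},{"x":2.9,"y":-3}]' 0 20
python3 -m pendant '[{"x":2.9,"y":-3},{"x":2.9,"y":-3},{"x":2.9,"y":-3},{"x":2.9,"y":-3},{"x":2.9,"y":-3},{"x":2.9,"y":-3},{"x":2.9,"y":-3},{"x":2.9,"y":-3},{"x":2.9,"y":-3},{"x":2.9,"y":-3}]'
python3 -m pendant '[{"x":2.9,"y":-3},{"x":2.9,"y":-3},{"x":2.9,"y":-3},{"x":2.9,"y":-3},{"az":7},{"az":7},{"az":7},{"az":6.5},{"z":0},{"z":0}]'
```

```text
invalid input
invalid input
invalid input
```

```bash
python3 - <<'E'
from h import *
shot('wrist','w1.png')
from scipy.spatial.transform import Rotation as R
s=robot.read_state();M=R.from_quat(s['eef_rot']).as_matrix()
print(s['clock'],s['position'],s['joints'].round(2),s['contact_force'],M.round(3),proj('w1.png',[[.5893,.2127,.094],[.5816,.1428,.1]]))
E
```

```text
0.15 [ 0.23375145 -0.63277897  0.22173323] [ 1.19  0.47 -0.05  1.53  0.02  1.14 -0.08] [-0.16983734  0.12678342  0.16700642] [[ 0.938  0.347 -0.001]
 [ 0.347 -0.938  0.001]
 [-0.    -0.001 -1.   ]] [[-1343.12896261 -1265.55680566]
 [-1157.53875285 -1156.60105169]]
```

View pics/w1.png

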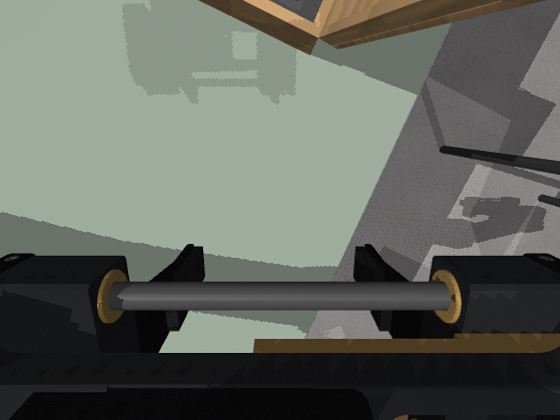

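All three calls were refused, so the arm is still at the start. The wrist picture shows only the desk edge and the kit box corner at (320,40). I'll write the rows out with all six keys.

```bash
python3 -m pendant '[{"x":0,"y":0,"z":-2.5,"ax":0,"ay":0,"az":0},{"x":0,"y":0,"z":-2.5,"ax":0,"ay":0,"az":0},{"x":0,"y":0,"z":-2.5,"ax":0,"ay":0,"az":0},{"x":0,"y":0,"z":-2.5,"ax":0,"ay":0,"az":0},{"x":2,"y":-2,"z":0,"ax":0,"ay":0,"az":0},{"x":2.9,"y":-3,"z":0,"ax":0,"ay":0,"az":0},{"x":2.9,"y":-3,"z":0,"ax":0,"ay":0,"az":0},{"x":2.9,"y":-3,"z":0,"ax":0,"ay":0,"az":0},{"x":2.9,"y":-3,"z":0,"ax":0,"ay":0,"az":0},{"x":2.9,"y":-3,"z":0,"ax":0,"ay":0,"az":0}]' 0 20
```

```text
clock: 1.15
position: [0.3301, -0.4148, 0.3224]
eef_rot: [0.984, 0.176, -0.0, -0.0]
contact_force: [1.8, 0.4, -1.0]
finger_gap: 0.168
grasp_force: 0.0
```

```bash
python3 -m pendant '[{"x":2.9,"y":-3,"z":0,"ax":0,"ay":0,"az":0},{"x":2.9,"y":-3,"z":0,"ax":0,"ay":0,"az":0},{"x":2.9,"y":-3,"z":0,"ax":0,"ay":0,"az":0},{"x":2.9,"y":-3,"z":0,"ax":0,"ay":0,"az":0},{"x":2.9,"y":-3,"z":0,"ax":0,"ay":0,"az":0},{"x":2.9,"y":-3,"z":0,"ax":0,"ay":0,"az":0},{"x":2.9,"y":-3,"z":0,"ax":0,"ay":0,"az":0},{"x":2.9,"y":-3,"z":0,"ax":0,"ay":0,"az":0},{"x":2.9,"y":-3,"z":0,"ax":0,"ay":0,"az":0},{"x":2.9,"y":-3,"z":0,"ax":0,"ay":0,"az":0}]'
python3 -m pendant '[{"x":2.9,"y":-3,"z":0,"ax":0,"ay":0,"az":0},{"x":2.9,"y":-3,"z":0,"ax":0,"ay":0,"az":0},{"x":2.9,"y":-3,"z":0,"ax":0,"ay":0,"az":0},{"x":2.9,"y":-3,"z":0,"ax":0,"ay":0,"az":0},{"x":0,"y":0,"z":0,"ax":0,"ay":0,"az":7},{"x":0,"y":0,"z":0,"ax":0,"ay":0,"az":7},{"x":0,"y":0,"z":0,"ax":0,"ay":0,"az":7},{"x":0,"y":0,"z":0,"ax":0,"ay":0,"az":6.5},{"x":0,"y":0,"z":0,"ax":0,"ay":0,"az":0},{"x":0,"y":0,"z":0,"ax":0,"ay":0,"az":0}]'
python3 - <<'E'
from h import *
shot('wrist','w2.png')
from scipy.spatial.transform import Rotation as R
s=robot.read_state();M=R.from_quat(s['eef_rot']).as_matrix()
print(s['clock'],s['position'],s['joints'].round(2),s['contact_force'],M.round(3),proj('w2.png',[[.5893,.2127,.094],[.5816,.1428,.1],[.5717,.0729,.093]]))
E
```

```text
clock: 2.15
position: [0.4981, -0.0332, 0.3225]
eef_rot: [0.984, 0.176, -0.0, 0.0]
contact_force: [1.1, -1.5, -0.3]
finger_gap: 0.007
grasp_force: 0.0
clock: 3.15
position: [0.565, 0.1181, 0.3224]
eef_rot: [0.998, -0.062, -0.0, 0.0]
contact_force: [0.3, 0.5, 0.8]
finger_gap: 0.004
grasp_force: 0.0
3.2 [0.56499414 0.11810467 0.32239847] [ 0.13  0.28 -0.52  1.61  0.14  1.29 -2.11] [ 0.31408187  0.05882078 -0.03809969] [[ 0.992 -0.124 -0.   ]
 [-0.124 -0.992 -0.   ]
 [-0.     0.    -1.   ]] [[203.99687063 174.88139448]
 [258.33389278 174.9024946 ]
 [313.43697766 174.9546034 ]]
```

View pics/w2.png

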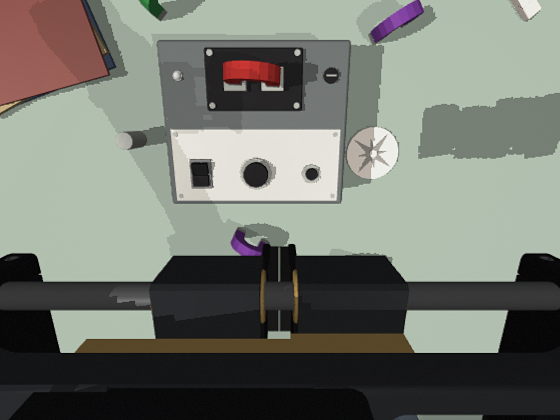

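The wrist view shows the rocker at (201,174), the large button at (257,174) and the small one at (312,174). The row lies along the image's horizontal, so the yaw is right.

```bash
python3 - <<'E'
from h import *
import cv2
im=cv2.imread('pics/w2.png')
g=cv2.cvtColor(im,6);m=(g<110).astype('uint8');m[:135]=0;m[198:]=0
n,l,st,c=cv2.connectedComponentsWithStats(m)
for i in range(1,n):
    if 80<st[i,4]<3000: print(st[i],c[i].round(1))
f='w2.png'
L=ray(f,257,174,.1);Rk=ray(f,201,174,.09);S=ray(f,312,174,.093)
print(L,Rk,S,np.linalg.norm(L-Rk),np.linalg.norm(S-L))
p=robot.read_state()['position']
# box pose estimate
d=(Rk-S)[:2];d/=np.linalg.norm(d);b=np.array([d[1],-d[0]])
print('yaw',np.degrees(np.arctan2(b[1],b[0])))
from scipy.spatial.transform import Rotation as R
M=R.from_quat(robot.read_state()['eef_rot']).as_matrix()
for n,q in dict(far=Rk[:2]+.012*b,near=Rk[:2]-.012*b,large=L[:2]).items(): print(n,q,100*M.T[:2,:2]@(q-p[:2]))
print(robot.grip_point_offset)
E
python3 -c "
import cv2;i=cv2.imread('pics/w2.png')[130:210,165:350];cv2.imwrite('pics/w2c.png',cv2.resize(i,None,fx=4,fy=4,interpolation=2))"
```

```text
[128 135  48  63 609] [156.1 150.2]
[340 135  15  63 193] [343.8 160.4]
[190 159  23  28 524] [201.1 173.1]
[243 162  25  26 512] [255.4 174.2]
[305 168  13  13 125] [311.2 173.7]
[0.58294543 0.14431247 0.1       ] [0.59037939 0.21740283 0.09      ] [0.57316068 0.07462401 0.093     ] 0.07414488766146597 0.07071932746700003
yaw -6.8764959767448035
far [0.60229307 0.21596608] [  2.49013726 -10.17250575]
near [0.57846572 0.21883959] [  0.09015706 -10.16277252]
large [0.58294543 0.14431247] [ 1.45699457 -2.82279029]
0.0187
```

View pics/w2c.png

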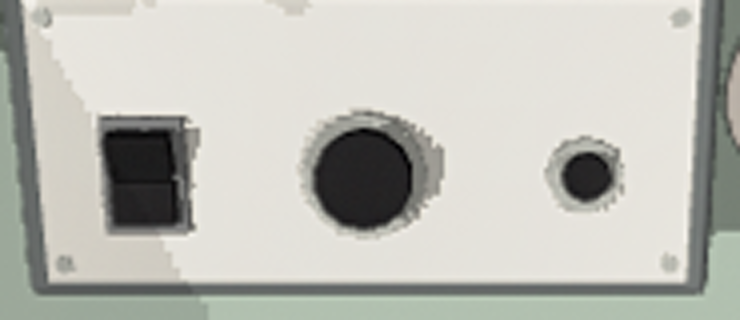

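```bash
python3 - <<'E'
from h import *
c=np.load('pics/w2.png.npz');R=cv2.Rodrigues(c['r'])[0];print(-R.T@c['t'].ravel()-robot.read_state()['position'])
E
python3 -m pendant '[{"x":0.5,"y":-2,"z":1,"ax":0,"ay":0,"az":0},{"x":0.5,"y":-2,"z":3,"ax":0,"ay":0,"az":0},{"x":0.5,"y":-2,"z":3,"ax":0,"ay":0,"az":0},{"x":0.5,"y":-2,"z":3,"ax":0,"ay":0,"az":0},{"x":0.6,"y":-2.1,"z":3,"ax":0,"ay":0,"az":0},{"x":0,"y":0,"z":3,"ax":0,"ay":0,"az":0},{"x":0,"y":0,"z":2,"ax":0,"ay":0,"az":0},{"x":0,"y":0,"z":1,"ax":0,"ay":0,"az":0},{"x":0,"y":0,"z":0,"ax":0,"ay":0,"az":0},{"x":0,"y":0,"z":0,"ax":0,"ay":0,"az":0}]'
python3 - <<'E'
from h import *
shot('wrist','w3.png');shot('scene','s3.png')
import cv2
a=cv2.imread('pics/w3.png')[100:340,100:460];b=cv2.imread('pics/s3.png')[130:290,320:480]
cv2.imwrite('pics/c3.png',np.hstack([cv2.resize(a,(440,294)),cv2.resize(b,(294,294),interpolation=2)]))
E
```

```text
[ 0.07635917 -0.00901848  0.16249998]
clock: 4.2
position: [0.6043, 0.2152, 0.1336]
eef_rot: [0.998, -0.063, 0.001, -0.0]
contact_force: [-0.7, 0.4, -0.1]
finger_gap: 0.001
grasp_force: 0.0
```

View pics/c3.png

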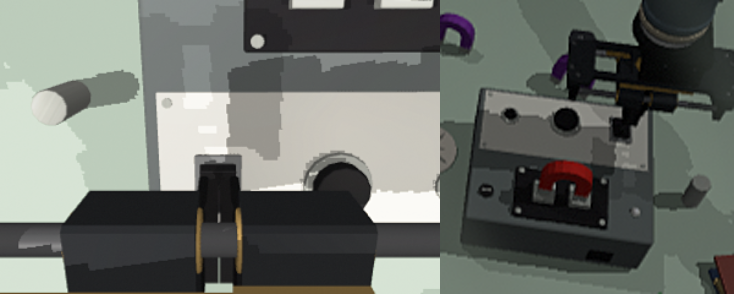

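The fingertips are over the rocker, lined up with its bezel. The large button is well to the right. Now pressing the far end.

```bash
python3 -m pendant '[{"x":0,"y":0,"z":1,"ax":0,"ay":0,"az":0},{"x":0,"y":0,"z":1,"ax":0,"ay":0,"az":0},{"x":0,"y":0,"z":0.5,"ax":0,"ay":0,"az":0},{"x":0,"y":0,"z":0.3,"ax":0,"ay":0,"az":0},{"x":0,"y":0,"z":0.3,"ax":0,"ay":0,"az":0},{"x":0,"y":0,"z":0.3,"ax":0,"ay":0,"az":0},{"x":0,"y":0,"z":0.3,"ax":0,"ay":0,"az":0},{"x":0,"y":0,"z":0.2,"ax":0,"ay":0,"az":0},{"x":0,"y":0,"z":0,"ax":0,"ay":0,"az":0},{"x":0,"y":0,"z":0,"ax":0,"ay":0,"az":0}]'
```

```text
clock: 5.3
position: [0.6032, 0.2151, 0.0933]
eef_rot: [0.998, -0.063, -0.0, 0.0]
contact_force: [-0.6, -0.4, 0.4]
finger_gap: 0.0
grasp_force: 0.0
```

```bash
python3 -m pendant '[{"x":0,"y":0,"z":0.1,"ax":0,"ay":0,"az":0},{"x":0,"y":0,"z":0.1,"ax":0,"ay":0,"az":0},{"x":0,"y":0,"z":0,"ax":0,"ay":0,"az":0},{"x":0,"y":0,"z":-1,"ax":0,"ay":0,"az":0},{"x":0,"y":0,"z":-2,"ax":0,"ay":0,"az":0},{"x":0,"y":0,"z":-2,"ax":0,"ay":0,"az":0},{"x":-1,"y":3,"z":0,"ax":0,"ay":0,"az":0},{"x":-0.2,"y":4.2,"z":0,"ax":0,"ay":0,"az":0},{"x":0,"y":0,"z":0,"ax":0,"ay":0,"az":0},{"x":0,"y":0,"z":0,"ax":0,"ay":0,"az":0}]'
python3 - <<'E'
from h import *
shot('wrist','w4.png');shot('scene','s4.png')
import cv2
a=cv2.imread('pics/w4.png')[100:340,60:420];b=cv2.imread('pics/s4.png')[160:290,330:460]
cv2.imwrite('pics/c4.png',np.hstack([cv2.resize(a,(440,294)),cv2.resize(b,(294,294),interpolation=2)]))
p=robot.read_state()['position'];print(p,proj('w4.png',[p]))
E
```

```text
clock: 6.3
position: [0.583, 0.1437, 0.1421]
eef_rot: [0.998, -0.064, 0.0, 0.0]
contact_force: [-0.6, -0.1, 0.6]
finger_gap: 0.005
grasp_force: 0.0
[0.58287938 0.14626266 0.14206086] [[275.45395404 261.35149614]]
```

View pics/c4.png

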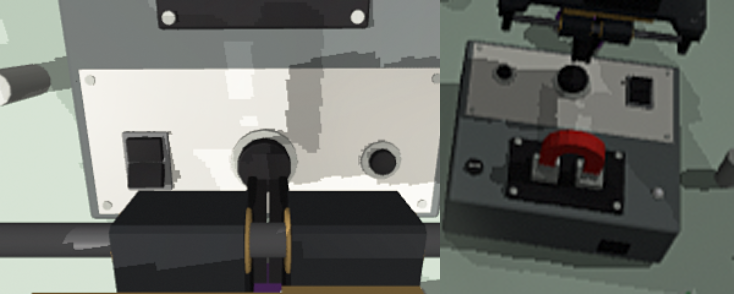

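The fingers are centred over the large button. The rocker state isn't clear at this size, so I'll compare enlarged before and after crops.

```bash
python3 - <<'E'
import cv2,numpy as np
def c(f,r,k=1.8):
    i=cv2.imread('pics/'+f)[r[0]:r[1],r[2]:r[3]];return cv2.convertScaleAbs(cv2.resize(i,(390,290),interpolation=2),alpha=k,beta=10)
a=np.hstack([c('w2.png',(155,192,180,228),3),c('w4.png',(200,260,155,235),3)])
b=np.hstack([c('scene1.png',(185,215,400,440),3),c('s4.png',(185,215,400,440),3)])
cv2.imwrite('pics/c5.png',np.vstack([a,b]))
E
```

```text
(no output)
```

View pics/c5.png

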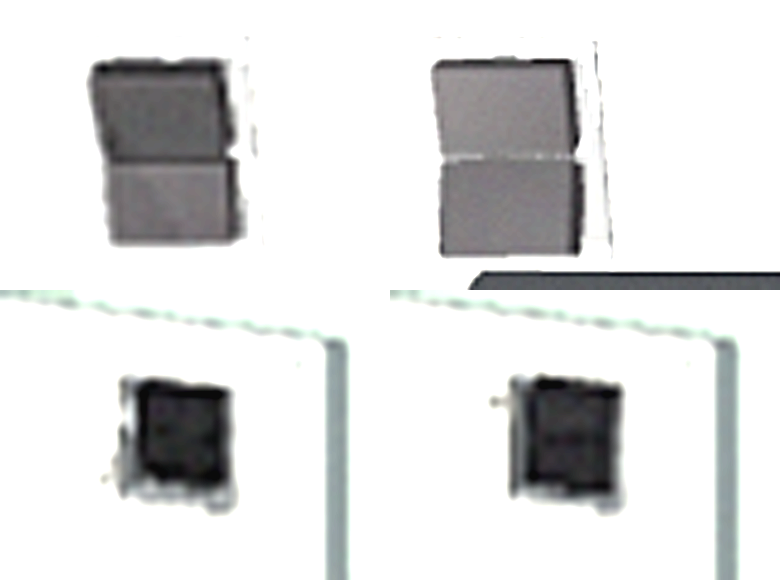

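```bash
python3 - <<'E'
from h import *
a=np.radians(-6.9);b=np.array([np.cos(a),np.sin(a)]);d=np.array([-b[1],b[0]])
C=np.array([.5904,.2174])
for f,o,s in(('w2.png',(155,180),(390/48,290/37)),('w4.png',(200,155),(390/80,290/60))):
  for st in('off','on'):
    P=[]
    for x in(.015,0,-.015):
      for y in(.0105,-.0105):
        h=.092+(.006 if (x>0 and st=='off')or(x<0 and st=='on') else 0)
        P.append([*(C+x*b+y*d),h])
    q=(proj(f,P)-[o[1],o[0]])*s+([390,0] if f=='w4.png' else [0,0])
    print(f,st,q.round(0).tolist())
E
```

```text
w2.png off [[83.0, 64.0], [218.0, 64.0], [102.0, 151.0], [234.0, 151.0], [109.0, 240.0], [240.0, 240.0]]
w2.png on [[94.0, 59.0], [227.0, 59.0], [102.0, 151.0], [234.0, 151.0], [99.0, 248.0], [232.0, 247.0]]
w4.png off [[415.0, 83.0], [559.0, 82.0], [441.0, 165.0], [579.0, 164.0], [452.0, 255.0], [587.0, 254.0]]
w4.png on [[430.0, 71.0], [570.0, 70.0], [441.0, 165.0], [579.0, 164.0], [438.0, 271.0], [577.0, 270.0]]
```

The after crop matches the "on" model: the far edge is shifted by 11 px, against 26 px for "off". Now pressing the large button.

```bash
python3 -m pendant '[{"x":0,"y":0,"z":1.5,"ax":0,"ay":0,"az":0},{"x":0,"y":0,"z":1.5,"ax":0,"ay":0,"az":0},{"x":0,"y":0,"z":0.5,"ax":0,"ay":0,"az":0},{"x":0,"y":0,"z":0.3,"ax":0,"ay":0,"az":0},{"x":0,"y":0,"z":0.3,"ax":0,"ay":0,"az":0},{"x":0,"y":0,"z":0.3,"ax":0,"ay":0,"az":0},{"x":0,"y":0,"z":0.3,"ax":0,"ay":0,"az":0},{"x":0,"y":0,"z":0.2,"ax":0,"ay":0,"az":0},{"x":0,"y":0,"z":0,"ax":0,"ay":0,"az":0},{"x":0,"y":0,"z":0,"ax":0,"ay":0,"az":0}]'
```

```text
clock: 7.4
position: [0.5826, 0.1454, 0.0934]
eef_rot: [0.998, -0.063, 0.0, -0.0]
contact_force: [-2.6, 0.1, 6.0]
finger_gap: 0.002
grasp_force: 3.1
```

```bash
python3 -m pendant '[{"x":0,"y":0,"z":0.1,"ax":0,"ay":0,"az":0},{"x":0,"y":0,"z":0.1,"ax":0,"ay":0,"az":0},{"x":0,"y":0,"z":0,"ax":0,"ay":0,"az":0},{"x":0,"y":0,"z":0,"ax":0,"ay":0,"az":0},{"x":0,"y":0,"z":0,"ax":0,"ay":0,"az":0},{"x":0,"y":0,"z":0,"ax":0,"ay":0,"az":0},{"x":0,"y":0,"z":0,"ax":0,"ay":0,"az":0},{"x":0,"y":0,"z":0,"ax":0,"ay":0,"az":0},{"x":0,"y":0,"z":0,"ax":0,"ay":0,"az":0},{"x":0,"y":0,"z":0,"ax":0,"ay":0,"az":0}]'
```

```text
clock: 8.4
position: [0.5826, 0.1454, 0.0932]
eef_rot: [0.998, -0.063, 0.0, 0.0]
contact_force: [-6.8, -2.3, 17.1]
finger_gap: 0.005
grasp_force: 8.4
```

Bottomed out at 0.0932 m with 17 N. Holding for 2 s more.

```bash
for i in 1 2; do python3 -m pendant '[{"x":0,"y":0,"z":0,"ax":0,"ay":0,"az":0},{"x":0,"y":0,"z":0,"ax":0,"ay":0,"az":0},{"x":0,"y":0,"z":0,"ax":0,"ay":0,"az":0},{"x":0,"y":0,"z":0,"ax":0,"ay":0,"az":0},{"x":0,"y":0,"z":0,"ax":0,"ay":0,"az":0},{"x":0,"y":0,"z":0,"ax":0,"ay":0,"az":0},{"x":0,"y":0,"z":0,"ax":0,"ay":0,"az":0},{"x":0,"y":0,"z":0,"ax":0,"ay":0,"az":0},{"x":0,"y":0,"z":0,"ax":0,"ay":0,"az":0},{"x":0,"y":0,"z":0,"ax":0,"ay":0,"az":0}]'; done
python3 -m pendant '[{"x":0,"y":0,"z":-0.5,"ax":0,"ay":0,"az":0},{"x":0,"y":0,"z":-1,"ax":0,"ay":0,"az":0},{"x":0,"y":0,"z":-2,"ax":0,"ay":0,"az":0},{"x":0,"y":0,"z":-1.5,"ax":0,"ay":0,"az":0},{"x":-0.4,"y":-2.2,"z":0,"ax":0,"ay":0,"az":0},{"x":-0.5,"y":-2.5,"z":0,"ax":0,"ay":0,"az":0},{"x":-0.5,"y":-2.5,"z":0,"ax":0,"ay":0,"az":0},{"x":0,"y":0,"z":0,"ax":0,"ay":0,"az":0},{"x":0,"y":0,"z":0,"ax":0,"ay":0,"az":0},{"x":0,"y":0,"z":0,"ax":0,"ay":0,"az":0}]'
```

```text
clock: 9.4
position: [0.5827, 0.1454, 0.0932]
eef_rot: [0.998, -0.063, 0.0, 0.0]
contact_force: [-7.5, -2.0, 17.0]
finger_gap: 0.007
grasp_force: 8.4
clock: 10.4
position: [0.5827, 0.1454, 0.0932]
eef_rot: [0.998, -0.063, 0.0, 0.0]
contact_force: [-6.5, -2.1, 16.2]
finger_gap: 0.007
grasp_force: 8.4
clock: 11.4
position: [0.5783, 0.2168, 0.1405]
eef_rot: [0.998, -0.064, 0.0, 0.001]
contact_force: [-0.5, 1.4, 0.4]
finger_gap: 0.006
grasp_force: 0.0
```

```bash
python3 -m pendant '[{"x":-0.1,"y":0,"z":1.5,"ax":0,"ay":0,"az":0},{"x":0,"y":0,"z":1.5,"ax":0,"ay":0,"az":0},{"x":0,"y":0,"z":0.5,"ax":0,"ay":0,"az":0},{"x":0,"y":0,"z":0.3,"ax":0,"ay":0,"az":0},{"x":0,"y":0,"z":0.3,"ax":0,"ay":0,"az":0},{"x":0,"y":0,"z":0.3,"ax":0,"ay":0,"az":0},{"x":0,"y":0,"z":0.3,"ax":0,"ay":0,"az":0},{"x":0,"y":0,"z":0.2,"ax":0,"ay":0,"az":0},{"x":0,"y":0,"z":0,"ax":0,"ay":0,"az":0},{"x":0,"y":0,"z":0,"ax":0,"ay":0,"az":0}]'
python3 -m pendant '[{"x":0,"y":0,"z":0,"ax":0,"ay":0,"az":0},{"x":0,"y":0,"z":-1,"ax":0,"ay":0,"az":0},{"x":0,"y":0,"z":-2,"ax":0,"ay":0,"az":0},{"x":0,"y":0,"z":-3,"ax":0,"ay":0,"az":0},{"x":0,"y":0,"z":-4,"ax":0,"ay":0,"az":0},{"x":0,"y":2,"z":-4,"ax":0,"ay":0,"az":0},{"x":-1,"y":4,"z":-4,"ax":0,"ay":0,"az":0},{"x":-1,"y":4,"z":-3,"ax":0,"ay":0,"az":0},{"x":0,"y":0,"z":0,"ax":0,"ay":0,"az":0},{"x":0,"y":0,"z":0,"ax":0,"ay":0,"az":0}]'
python3 - <<'E'
from h import *
shot('wrist','w6.png');shot('scene','s6.png')
a=cv2.imread('pics/w6.png')[0:260,60:420]
C=proj('w6.png',[.5904,.2174,.092])[0].astype(int);print(C)
i=cv2.imread('pics/w6.png')[C[1]-25:C[1]+25,C[0]-30:C[0]+30]
i=cv2.convertScaleAbs(cv2.resize(i,(360,300),interpolation=2),alpha=3,beta=10)
cv2.imwrite('pics/c6.png',np.hstack([cv2.resize(a,(415,300)),i]))
am=np.radians(-6.9);b=np.array([np.cos(am),np.sin(am)]);d=np.array([-b[1],b[0]])
for st in('off','on'):
    P=[[*(np.array([.5904,.2174])+x*b+y*d),.092+(.006 if (x>0 and st=='off')or(x<0 and st=='on') else 0)] for x in(.015,0,-.015) for y in(.0105,-.0105)]
    print(st,((proj('w6.png',P)-C+[30,25])*6+[415,0]).round().tolist())
E
```

```text
clock: 12.4
position: [0.5771, 0.2187, 0.0924]
eef_rot: [0.998, -0.063, 0.001, -0.0]
contact_force: [-2.1, -0.7, 4.6]
finger_gap: 0.005
grasp_force: 2.5
clock: 13.4
position: [0.547, 0.1267, 0.297]
eef_rot: [0.998, -0.064, 0.001, -0.0]
contact_force: [0.3, 0.6, -1.0]
finger_gap: 0.003
grasp_force: 0.0
[199 162]
off [[531.0, 82.0], [639.0, 81.0], [547.0, 156.0], [652.0, 155.0], [553.0, 230.0], [657.0, 230.0]]
on [[540.0, 79.0], [646.0, 78.0], [547.0, 156.0], [652.0, 155.0], [545.0, 235.0], [650.0, 235.0]]
```

View pics/c6.png

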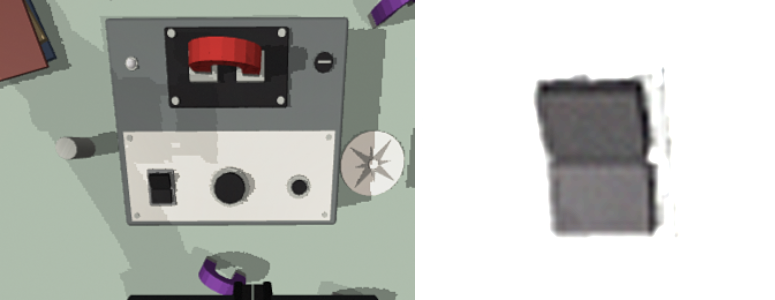

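The rocker is off again, with the same dark slanted far face as at the start. The magnet is still on its poles, the slug and the rose are in place, and the arm is clear.

```bash
python3 -c "
from station import robot;print(robot.sign_off())"
```

```text
the job is handed in; nothing more can be done
None
```

I switched the mains on, held the large button fully in for about 3 s and let it out, switched the mains off, and handed the job in with the arm clear; the last picture shows the rocker off and the magnet, slug and compass rose undisturbed, though it did not take in the spinning top, which the arm stayed well clear of.

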